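Nest the tapered tumbler in the tapered cup without jamming it

TASK

The tall steel tumbler with the tapered body is empty: pick it up and put it away by lowering it, foot first, into the short steel cup with the tapered body. Lower it slowly rather than dropping it, let go as soon as it sits upright and light in the mouth, and do not push it down, or the two will jam. The cup stays standing where it is, and the two straight-sided steel pots, tall and short, are left alone.

Things in the scene. Friction and masses are not known exactly. Their poses are not given: they have to be found in the camera images.
- tumbler_mid (a point): Centre of the tall tapered steel tumbler, on its axis half-way up its 120 mm; z points up, yaw means nothing. Open at the top, wall 2 mm, 0.1 to 0.17 kg. Foot 34 mm across, widening evenly to 62 mm at 85 mm above the foot; from there to the rim a straight upright band 62 mm across (the top 35 mm, the place to grip). It stands on its foot on the table.
- tumbler_foot (a point): The same tumbler: centre of the underside of its foot.
- cup_mouth (a point): Short tapered steel cup standing loose on the table, 0.3 to 0.4 kg: centre of its open mouth, level with the rim, 85 mm above the table; z up. Outside 63 mm across at the rim, 45 mm at the foot; mouth 57 mm across inside, inner floor 80 mm down. The tumbler comes to rest on the inside of the rim with its foot about 69 mm below the rim and 51 mm standing out; until then it is free all round.
- canister_mid (a point): Not to be touched: a tall plain steel pot with straight upright sides, 120 mm tall, 60 mm across, open at the top; its centre, half-way up.
- pot_mouth (a point): Not to be touched: a short plain steel pot with straight upright sides, 85 mm tall, 63 mm across; centre of its open mouth, level with its rim. A lidded clear jar 60 mm across and 96 mm tall stands in the same row as these pots.
There are look-alikes about, which are no part of the job. What is shaped like the part that bears tumbler_mid but blue or red is not meant.

How it is judged:
On the way:
1. the tumbler's foot is lowered into the mouth of the tapered cup (horizontal distance between tumbler_mid and cup_mouth below 0.025 m and z of tumbler_foot in the frame of cup_mouth below -0.01 m), for 0.1 s.
At the end, for the whole second after the job is handed in: The tumbler sits at rest, released, in the tapered cup: foot 55 to 79 mm below the cup's rim and within 10 mm of its axis, tilted less than 10 degrees; the cup stands on the table, tilted less than 6 degrees and within 40 mm of where it stood (horizontal distance between tumbler_foot and cup_mouth below 0.01 m and z of tumbler_foot in the frame of cup_mouth between -0.079 and -0.055 m and angle between tumbler_mid's own z axis and vertical below 0.17 rad and angle between cup_mouth's own z axis and vertical below 0.1 rad and height (world z) of cup_mouth below 0.09 m and distance of cup_mouth from where it was at the start of the episode below 0.04 m and linear speed of tumbler below 0.02 m/s); the robot touches nothing.
It fails at once if the tumbler is jammed into the cup (over 36 N between their walls, from a downward push of about 15 to 20 N) (horizontal distance between tumbler_mid and cup_mouth below 0.025 m and contact force between tumbler and cup above 36 N).
It fails at once if the tumbler is dropped into the cup (faster than 0.45 m/s with its foot inside the mouth: a fall of about 10 mm) ((horizontal distance between tumbler_mid and cup_mouth below 0.025 m and z of tumbler_foot in the frame of cup_mouth below -0.01 m) and linear speed of tumbler above 0.45 m/s).
It fails at once if a straight-sided pot is moved by more than 30 mm (distance of any of canister_mid, pot_mouth from where it was at the start of the episode above 0.03 m).
It also fails if it takes over 42 s, if anything falls off the work surface, if the arm or the gripper's body presses on something with over 40 N, if the wrist force passes 120 N, or if a joint passes its speed limit or range.

ROBOT

A 6-joint arm with a two-finger parallel gripper is mounted at the origin on the work surface. World frame = base frame: x ahead of the robot, y to its left, z up, the work surface at z = 0. Lengths are in m, angles in rad, forces in N, time in s.
With the tool pointing down it reaches from about 0.35 to 0.95 m from the base axis. Payload 17.4 kg.
Tool frame: the origin (TCP) lies midway between the tips of the shut fingers; the grasp point (between the pads) lies 19 mm behind it; z points along the fingers, y is the line along which they close (so a half turn about z gives the same grasp; the last joint's range is limited). The gripper opens to 93 mm and grips with 3 to 60 N. Pads are 15 mm wide; open, the fingers measure 128 mm over their backs; the gripper's body (75 mm by 188 mm) begins 65 mm behind the grasp point.
Start: joints at [-1.174, 0.116, 1.442, -0, 1.584, -0.038], TCP at [0.284, -0.612, 0.219] pointing down, gripper open.
Joint ranges: [-2.83, 2.83], [-0.83, 2.19], [0.07, 2.5], [-1.14, 4.28], [0.01, 3], [-2.97, 2.97]. Speed limits (rad/s): [1.89, 1.89, 2.22, 3.14, 3.14, 3.14].

INTERFACE

Orientations are given as [roll, pitch, yaw] about the fixed x, y, z axes, in that order (R = Rz(yaw) Ry(pitch) Rx(roll)).
In Python, from station import bot gives the robot as it stands.
- The arm moves only by the shell command python3 -m creep 'ROWS' [FORCE]. ROWS is JSON, a list of rows, each a list of 3 entries, a list of its own where there are three numbers: the opening, from 0 (shut) to 1 (fully open), then the shift along the tool's x, y, z as a fraction of full scale, then the turn, a rotation vector about the tool's x, y, z as a fraction of full scale. In form: [[jaw, [x, y, z], [rx, ry, rz]], ...]. A call has 1 to 5 rows; each row shifts and turns the commanded pose from where the row before left it, along the tool's axes as they then stand; what a row does not reach is not made up. Full scale, the value 1, is 0.025 m for a shift and 0.08 rad for a turn. A row lasts 1/8 s, in which the tool goes at most 62.5 mm and 10.7 degrees, less where a joint would pass 70% of its speed; a pose out of reach is approached as far as the arm can. A call with a number of a shift or a turn outside -1 to 1 is refused whole. A call with a gripper value outside its range is refused whole. The fingers move at their own pace and stop on an object; FORCE is the grip in N (left out, the last holds). Time passes only in rows, so rows that do not move let the fingers close. It gives the time, the measured TCP pose, the force, the opening and the grip force at its end, in the units of the state.
- bot.get_obs(): the state, without advancing time (a new reading comes with each control period).
- bot.camera(name): name is "scene" or "top" or "wrist"; returns a dict with "color" (420x560x3 uint8, red, green, blue), "camera_matrix" (3x3 intrinsics, pixels), "dist" ([k1, k2, p1, p2, k3] as OpenCV has them; the pictures are not rectified), "T" (4x4, takes a point from camera to world coordinates); the wrist camera has in their place "mount" (4x4, takes a point from camera to tool coordinates, whose origin is the TCP and whose axes are the flange's). Camera axes: x right, y up, looking along -z (the intrinsics and any distortion apply to the point x, -y, -z); pixel columns grow to the right and rows downward; lengths in m; the calibration is good to about 2 mm. A picture is of the moment at which its call begins: read the wrist's pose just before it. There is no depth.
- bot.sign_off(): hands the job in; it is judged then, once.
Trained networks look in the newest picture that a camera, given by its name, has taken for a name from the list of things; names that differ only in an ending like _2 or _b are one class to them, and where a whole thing is asked for, a point or a joint stands for the part that bears it (a point fixed in the world has none). Each returns a list of dicts, best first, with "conf" (0 to 1); they miss things now and then, are a little off and sometimes report something else, mostly with a low value. They report only what shows in the picture. A call takes as long as a camera call. They do not tell look-alikes from the thing itself.
- bot.regions_of(camera, thing): "pixels" (420x560 bool, what is visible of it) and "xy" ([column, row] in pixels, amid what is visible of it).
- bot.pinpoint(camera, thing): "xy" ([column, row] in pixels: a listed point, or the origin of a listed thing).
The state is a dict: "clock": time; "joint_positions": joint angles; "joint_velocities": joint speeds; "joint_torque": joint torques, N m; "tcp_pos": TCP position; "ee_rot": TCP orientation; "force": force on the tool from outside, world axes, zero at the start; "wrist_torque": the same for the moment, N m; "finger_gap": opening from 0.0 (shut) to 1.0 (fully open); "grip_force": force on a finger pad.
Only numpy, scipy, OpenCV 4.12 (cv2) and the standard library are available. Lean on these libraries where they do the work, as an engineer would, in place of code of your own. Each camera call takes 0.05 s, during which the arm holds its last target. There are 200 camera calls.

## Working session

There is one attempt and no reset: what is moved stays moved. The work goes in short steps, Python scripts to look and compute and a shell command to move; the robot and the scene stay as the last step left them, time stands still between calls to the robot, and variables do not carry over. Pictures are saved under pics/ and viewed, at most 10 in all, crops included, and the job is handed in when it is done.

```bash
mkdir -p pics; cat > h.py <<'E'
import numpy as np, cv2
from scipy.spatial.transform import Rotation as R
from station import bot
def cam(n):
    o=bot.get_obs(); c=bot.camera(n)
    if n=="wrist":
        T=np.eye(4); T[:3,:3]=R.from_euler('xyz',o['ee_rot']).as_matrix(); T[:3,3]=o['tcp_pos']
        c['T']=T@c['mount']
    return c
def ray(c,xy):
    p=cv2.undistortPoints(np.array([[xy]],float),np.array(c['camera_matrix']),np.array(c['dist']))[0,0]
    T=np.array(c['T']); d=T[:3,:3]@np.array([p[0],-p[1],-1]); return T[:3,3],d/np.linalg.norm(d)
def atz(c,xy,z):
    o,d=ray(c,xy); return o+d*(z-o[2])/d[2]
def tri(rs):
    A=sum(np.eye(3)-np.outer(d,d) for o,d in rs); b=sum((np.eye(3)-np.outer(d,d))@o for o,d in rs)
    p=np.linalg.solve(A,b); return p,[np.linalg.norm((np.eye(3)-np.outer(d,d))@(p-o)) for o,d in rs]
def save(c,n): cv2.imwrite('pics/'+n,c['color'][:,:,::-1])
E
python3 - <<'E'
from h import *
o=bot.get_obs(); print(o['clock'],o['tcp_pos'],o['ee_rot'])
ims=[]
for n in ("scene","top"):
    c=cam(n); ims.append(c['color'])
    for t in ("tumbler_mid","cup_mouth","canister_mid","pot_mouth"):
        for r in bot.pinpoint(n,t): print(n,t,np.round(r['xy']),round(r['conf'],2),np.round(atz(c,r['xy'],.06 if 'mid' in t else .085),3))
for n,i in zip("st",ims): cv2.imwrite(f'pics/{n}0.png',i[:,:,::-1])
E
```

```text
0.0 [ 0.28423248 -0.61199766  0.21792755] [-3.14045064e+00 -3.48952137e-05  4.34765229e-01]
scene tumbler_mid [133. 248.] 0.93 [ 0.463 -0.352  0.06 ]
scene tumbler_mid [184. 256.] 0.88 [ 0.558 -0.293  0.06 ]
scene tumbler_mid [208. 294.] 0.86 [ 0.674 -0.328  0.06 ]
scene tumbler_mid [238. 232.] 0.86 [ 0.577 -0.166  0.06 ]
scene tumbler_mid [146. 292.] 0.78 [ 0.591 -0.403  0.06 ]
scene cup_mouth [365. 146.] 0.86 [0.566 0.322 0.085]
scene canister_mid [210. 213.] 0.87 [ 0.478 -0.162  0.06 ]
scene pot_mouth [316. 160.] 0.97 [0.52  0.163 0.085]
top tumbler_mid [327. 206.] 0.95 [ 0.586 -0.173  0.06 ]
top tumbler_mid [374. 213.] 0.8 [ 0.567 -0.294  0.06 ]
top tumbler_mid [385. 165.] 0.78 [ 0.691 -0.328  0.06 ]
top tumbler_mid [398. 254.] 0.76 [ 0.461 -0.349  0.06 ]
top tumbler_mid [414. 200.] 0.73 [ 0.596 -0.398  0.06 ]
top cup_mouth [130. 215.] 0.77 [0.572 0.322 0.085]
top canister_mid [322. 250.] 0.6 [ 0.475 -0.158  0.06 ]
top pot_mouth [194. 234.] 0.96 [0.522 0.161 0.085]
```

View pics/s0.png

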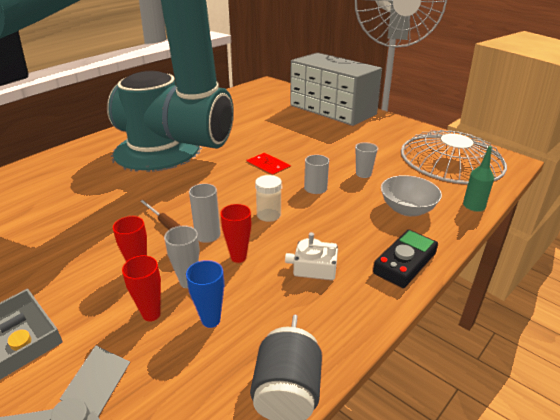

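View pics/t0.png

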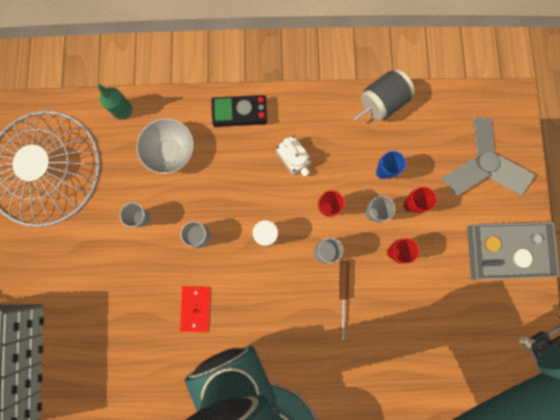

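The scene shows five tapered tumblers: red at (130,240), (143,288) and (237,233), blue at (207,294), and steel at (183,256). The steel one fits (top view 378,210). The two short steel vessels are at (317,174), straight, and (366,160), tapered with a narrower foot. The second is the cup. I'll confirm both in an enlarged crop and triangulate.

```bash
python3 - <<'E'
from h import *
s=cam("scene"); t=cam("top")
a=cv2.resize(s['color'][190:310,110:260],None,fx=4,fy=4,interpolation=2)[:480,:]
b=cv2.resize(s['color'][130:230,290:390],None,fx=2,fy=2,interpolation=2)
im=np.zeros((480,800,3),np.uint8); im[:,:600]=a; im[:200,600:]=b
b=cv2.resize(t['color'][180:280,110:210],None,fx=2,fy=2,interpolation=2); im[240:440,600:]=b
cv2.imwrite('pics/crop.png',im[:,:,::-1])
for n in ("tumbler_mid","tumbler_foot","cup_mouth"):
    S=[(r['xy'],r['conf']) for r in bot.pinpoint("scene",n)];T=[(r['xy'],r['conf']) for r in bot.pinpoint("top",n)]
    for x,_ in S:
        for y,_ in T:
            p,e=tri([ray(s,x),ray(t,y)])
            if max(e)<.012: print(n,np.round(x),np.round(y),np.round(p,3),np.round(e,4))
E
```

```text
tumbler_mid [238. 233.] [330. 207.] [ 0.586 -0.177  0.067] [0.0029 0.0029]
tumbler_mid [207. 297.] [382. 168.] [ 0.68  -0.327  0.056] [0.0066 0.0066]
tumbler_mid [185. 257.] [375. 214.] [ 0.563 -0.295  0.061] [0.0002 0.0002]
tumbler_mid [134. 247.] [400. 257.] [ 0.455 -0.351  0.059] [0.0039 0.0039]
tumbler_mid [134. 247.] [416. 204.] [ 0.57  -0.385  0.141] [0.0107 0.0107]
tumbler_mid [145. 293.] [416. 204.] [ 0.587 -0.404  0.055] [0.0004 0.0004]
tumbler_foot [236. 260.] [328. 210.] [ 0.584 -0.183 -0.003] [0.0002 0.0002]
tumbler_foot [210. 320.] [381. 174.] [ 0.678 -0.333 -0.001] [0.0007 0.0007]
tumbler_foot [191. 283.] [372. 215.] [ 0.571 -0.299 -0.001] [0.0039 0.0039]
tumbler_foot [151. 314.] [392. 250.] [ 0.483 -0.368 -0.105] [0.011 0.011]
tumbler_foot [151. 314.] [408. 205.] [ 0.591 -0.401  0.002] [0.0021 0.0021]
cup_mouth [366. 144.] [130. 216.] [0.568 0.32  0.092] [0.0005 0.0005]
```

View pics/crop.png

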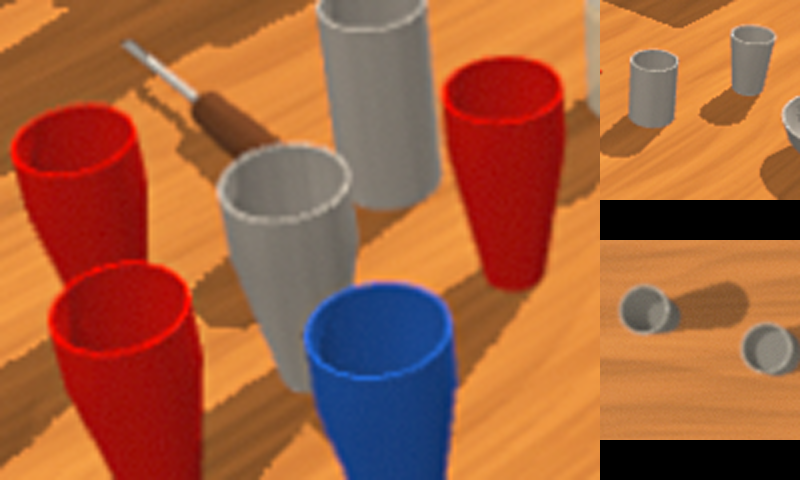

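The crop confirms the steel tapered tumbler among the red and blue ones, scene (183,256). The right-hand short vessel is tapered, scene (366,160). Triangulated heights of 61 mm and about 92 mm match the text. Approaching now, then turning the jaws into the gap between the neighbours.

```bash
python3 -m creep '[[1,[1,-0.43,0],[0,0,0]],[1,[1,-0.43,0],[0,0,0]],[1,[1,-0.43,0],[0,0,0]],[1,[1,-0.43,0],[0,0,0]],[1,[1,-0.43,0],[0,0,0]]]' && python3 -m creep '[[1,[1,-0.43,0],[0,0,0]],[1,[1,-0.43,0],[0,0,0]],[1,[1,-0.43,0],[0,0,0]],[1,[1,-0.43,0],[0,0,0]],[1,[1,-0.43,0],[0,0,0]]]' && python3 -m creep '[[1,[1,-0.43,0],[0,0,0]],[1,[1,-0.43,0],[0,0,0]],[1,[1,-0.43,0],[0,0,0]],[1,[1,-0.43,0],[0,0,0]],[1,[0.5,-0.3,0],[0,0,0]]]' && python3 -m creep '[[1,[0,0,0],[0,0,-1]],[1,[0,0,0],[0,0,-1]],[1,[0,0,0],[0,0,-1]],[1,[0,0,0],[0,0,-1]],[1,[0,0,0],[0,0,-1]]]' && python3 -m creep '[[1,[0,0,0],[0,0,-1]],[1,[0,0,0],[0,0,0]],[1,[0,0,0],[0,0,0]]]'
python3 - <<'E'
from h import *
c=cam("wrist"); save(c,"w1.png"); o=bot.get_obs()
print(o['clock'],o['tcp_pos'],o['ee_rot'])
p=o['tcp_pos']
for r in bot.pinpoint("wrist","tumbler_mid"): print(np.round(r['xy']),round(r['conf'],2),np.round(atz(c,r['xy'],.06),3))
for r in bot.regions_of("wrist","tumbler_mid"): print(np.round(r['xy']),round(r['conf'],2),r['pixels'].sum())
E
```

```text
clock: 1.52
tcp_pos: [0.3763, -0.509, 0.2188]
ee_rot: [3.141, -0.0, 0.435]
force: [1.0, -0.2, -0.5]
finger_gap: 0.998
grip_force: 0.0
clock: 2.15
tcp_pos: [0.4668, -0.4075, 0.2188]
ee_rot: [3.141, -0.0, 0.435]
force: [-0.6, 0.2, -0.4]
finger_gap: 1.0
grip_force: 0.0
clock: 2.78
tcp_pos: [0.5474, -0.3143, 0.2187]
ee_rot: [-3.141, -0.0, 0.436]
force: [0.8, 0.2, 0.7]
finger_gap: 1.001
grip_force: 0.0
clock: 3.4
tcp_pos: [0.5464, -0.3158, 0.2187]
ee_rot: [3.142, 0.0, 0.837]
force: [0.5, -0.5, -0.3]
finger_gap: 1.003
grip_force: 0.0
clock: 3.78
tcp_pos: [0.5465, -0.316, 0.2187]
ee_rot: [3.142, 0.0, 0.913]
force: [-0.5, -0.4, 0.1]
finger_gap: 1.002
grip_force: 0.0
3.825 [ 0.54650159 -0.31608012  0.21868974] [3.14151468e+00 1.59392515e-05 9.13346704e-01]
[291. 173.] 0.95 [ 0.569 -0.304  0.06 ]
[366. 234.] 0.89 [ 0.592 -0.405  0.06 ]
[402. 130.] 0.81 [ 0.682 -0.336  0.06 ]
[242. 268.] 0.61 [ 0.463 -0.355  0.06 ]
[222.  53.] 0.56 [ 0.586 -0.176  0.06 ]
[291. 179.] 0.98 4464
[419. 128.] 0.95 5531
[363. 241.] 0.84 3358
[240. 282.] 0.74 4430
[210.  43.] 0.64 5993
```

View pics/w1.png

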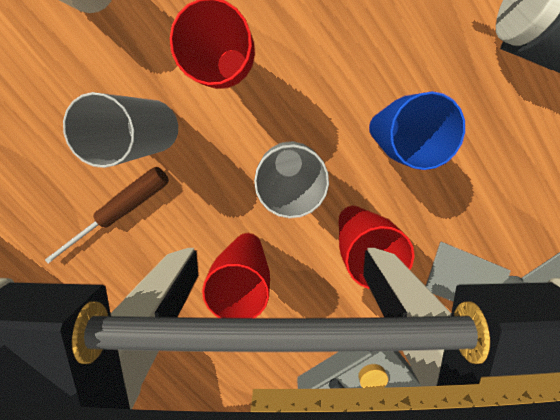

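The wrist view shows the steel tumbler with its rim centred at about (291.5,180), between the red, blue and canister neighbours. The jaw line runs through open gaps.

```bash
python3 - <<'E'
from h import *
c=cam("wrist"); o=bot.get_obs()
m=bot.regions_of("wrist","tumbler_mid")[0]['pixels'].astype(np.uint8)
k=max(cv2.findContours(m,0,1)[0],key=cv2.contourArea); e=cv2.fitEllipse(k); print(e)
Rm=R.from_euler('xyz',o['ee_rot']).as_matrix()
for xy in ((291.5,180),e[0]):
    p=atz(c,xy,.12); print(p, 'tool shift/0.025', Rm.T@(np.r_[p[:2],.0845]-o['tcp_pos'])/.025)
p,er=tri([ray(c,(291.5,180)),ray(cam("top"),(380.5,208.5))]);print("rim check",p,er)
print(np.linalg.norm(atz(c,(255,180),.12)-atz(c,(329,180),.12)))
E
```

```text
((290.8542785644531, 179.559814453125), (72.41585540771484, 73.78034973144531), 4.305552005767822)
[ 0.57067378 -0.29998112  0.12      ] tool shift/0.025 [1.10173651 0.36926614 5.36663207]
[ 0.57047448 -0.29936339  0.12      ] tool shift/0.025 [1.11643974 0.34786725 5.36663193]
rim check [ 0.57021933 -0.30026467  0.10834975] [np.float64(0.0017827766301349943), np.float64(0.0017827766301349664)]
0.061010126327369275
```

```bash
python3 -m creep '[[1,[0.6,0.18,0],[0,0,0]],[1,[0.5,0.18,0],[0,0,0]],[1,[0,0,1],[0,0,0]],[1,[0,0,1],[0,0,0]],[1,[0,0,1],[0,0,0]]]' 15 && python3 -m creep '[[1,[0,0,1],[0,0,0]],[1,[0,0,0.8],[0,0,0]],[1,[0,0,0.55],[0,0,0]],[1,[0,0,0],[0,0,0]]]' && python3 -m creep '[[0.5,[0,0,0],[0,0,0]],[0.5,[0,0,0],[0,0,0]],[0.5,[0,0,0],[0,0,0]],[0.5,[0,0,0],[0,0,0]]]'
```

```text
clock: 4.7
tcp_pos: [0.5712, -0.2992, 0.1427]
ee_rot: [-3.141, -0.0, 0.915]
force: [0.5, -0.6, -0.3]
finger_gap: 1.0
grip_force: 0.0
clock: 5.2
tcp_pos: [0.5703, -0.2996, 0.0841]
ee_rot: [-3.14, 0.0, 0.915]
force: [0.8, -0.2, 0.4]
finger_gap: 0.997
grip_force: 0.0
clock: 5.7
tcp_pos: [0.5705, -0.3, 0.0853]
ee_rot: [3.141, -0.0, 0.915]
force: [-0.2, -0.4, 1.9]
finger_gap: 0.674
grip_force: 15.0
```

Gripped at 62.7 mm. Lifting.

```bash
python3 -m creep '[[0.5,[0,0,-0.4],[0,0,0]],[0.5,[0,0,-0.8],[0,0,0]],[0.5,[0,0,-1],[0,0,0]],[0.5,[0,0,-1],[0,0,0]],[0.5,[0,0,-1],[0,0,0]]]' && python3 -m creep '[[0.5,[0,0,-1],[0,0,0]],[0.5,[0,0,-0.8],[0,0,0]],[0.5,[0,0,-0.5],[0,0,0]],[0.5,[0.3,-0.24,0],[0,0,0]],[0.5,[0.7,-0.54,0],[0,0,0]]]'  && python3 -m creep '[[0.5,[1,-0.776,0],[0,0,0]],[0.5,[1,-0.776,0],[0,0,0]],[0.5,[1,-0.776,0],[0,0,0]],[0.5,[1,-0.776,0],[0,0,0]],[0.5,[1,-0.776,0],[0,0,0]]]' && python3 -m creep '[[0.5,[1,-0.776,0],[0,0,0]],[0.5,[1,-0.776,0],[0,0,0]],[0.5,[1,-0.776,0],[0,0,0]],[0.5,[1,-0.776,0],[0,0,0]],[0.5,[1,-0.776,0],[0,0,0]]]' && python3 -m creep '[[0.5,[1,-0.776,0],[0,0,0]],[0.5,[1,-0.776,0],[0,0,0]],[0.5,[0.7,-0.54,0],[0,0,0]],[0.5,[0.3,-0.24,0],[0,0,0]],[0.5,[0,0,0],[0,0,0]]]' && python3 -m creep '[[0.5,[0,0,0],[0,0,0]],[0.5,[0,0,0],[0,0,0]]]'
python3 - <<'E'
from h import *
c=cam("wrist"); save(c,"w2.png"); o=bot.get_obs()
print(o['clock'],o['tcp_pos'],o['ee_rot'],o['finger_gap'])
for r in bot.pinpoint("wrist","cup_mouth"): print(np.round(r['xy']),round(r['conf'],2),np.round(atz(c,r['xy'],.085),4))
for r in bot.regions_of("wrist","cup_mouth"): print(np.round(r['xy']),round(r['conf'],2),r['pixels'].sum())
E
```

```text
clock: 6.32
tcp_pos: [0.5705, -0.2999, 0.1924]
ee_rot: [3.14, -0.0, 0.915]
force: [-0.8, -1.1, -1.0]
finger_gap: 0.674
grip_force: 15.0
clock: 6.95
tcp_pos: [0.5699, -0.2674, 0.2462]
ee_rot: [-3.14, 0.0, 0.914]
force: [-0.1, -0.0, -2.5]
finger_gap: 0.675
grip_force: 15.0
clock: 7.58
tcp_pos: [0.5689, -0.1075, 0.2464]
ee_rot: [-3.14, 0.0, 0.916]
force: [0.1, 0.2, -1.5]
finger_gap: 0.674
grip_force: 15.0
clock: 8.2
tcp_pos: [0.568, 0.0505, 0.2465]
ee_rot: [-3.141, 0.001, 0.916]
force: [0.4, -0.7, -1.9]
finger_gap: 0.678
grip_force: 15.0
clock: 8.82
tcp_pos: [0.5684, 0.1435, 0.2472]
ee_rot: [-3.141, 0.0, 0.915]
force: [-0.5, 0.3, -1.4]
finger_gap: 0.68
grip_force: 15.0
clock: 9.07
tcp_pos: [0.5686, 0.1425, 0.2474]
ee_rot: [3.142, 0.0, 0.914]
force: [-0.4, -0.4, -0.8]
finger_gap: 0.678
grip_force: 15.0
9.125 [0.56865025 0.14259199 0.2474537 ] [ 3.14150312e+00 -5.92142094e-05  9.13922352e-01] 0.6783592325839973
[172.  47.] 0.57 [0.5748 0.3168 0.085 ]
[178.  52.] 0.68 4094
```

View pics/w2.png

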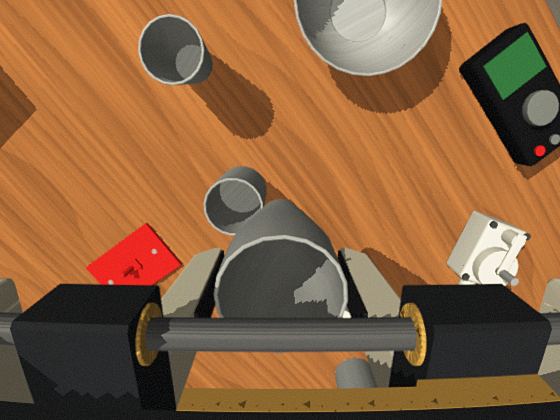

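The wrist view shows the tapered cup with its rim centred at about (171,49), and the held tumbler's rim at about (282,290). I'll move nearer so the cup lies straight ahead in tool x, then re-measure.

```bash
python3 -m creep '[[0.5,[0.5,-0.7,0],[0,0,0]],[0.5,[0.7,-1,0],[0,0,0]],[0.5,[0.7,-1,0],[0,0,0]],[0.5,[0.7,-1,0],[0,0,0]],[0.5,[0.3,-0.4,0],[0,0,0]]]' && python3 -m creep '[[0.5,[0,0,0],[0,0,0]],[0.5,[0,0,0],[0,0,0]],[0.5,[0,0,0],[0,0,0]]]'
python3 - <<'E'
from h import *
c=cam("wrist"); save(c,"w3.png"); o=bot.get_obs()
print(o['clock'],o['tcp_pos'],o['ee_rot'],o['finger_gap'])
Rm=R.from_euler('xyz',o['ee_rot']).as_matrix()
for t,z in (("cup_mouth",.085),("tumbler_mid",o['tcp_pos'][2]-.024)):
  for r in bot.pinpoint("wrist",t): print(t,np.round(r['xy'],1),round(r['conf'],2),np.round(atz(c,r['xy'],z),4))
  for r in bot.regions_of("wrist",t):
    k=max(cv2.findContours(r['pixels'].astype(np.uint8),0,1)[0],key=cv2.contourArea)
    e=cv2.fitEllipse(k);p=atz(c,e[0],z)
    print(t,np.round(e[0]),np.round(e[1]),round(r['conf'],2),np.round(p,4),Rm.T@(p-o['tcp_pos']))
E
```

```text
clock: 9.85
tcp_pos: [0.5306, 0.2652, 0.2474]
ee_rot: [-3.141, -0.0, 0.917]
force: [-0.1, -0.0, -1.1]
finger_gap: 0.672
grip_force: 15.0
clock: 10.22
tcp_pos: [0.5318, 0.2625, 0.2474]
ee_rot: [3.141, 0.0, 0.914]
force: [0.2, 0.3, -1.1]
finger_gap: 0.676
grip_force: 15.0
10.275 [0.5318146  0.26255766 0.24741173] [ 3.14150141e+00 -4.34135267e-06  9.13849194e-01] 0.676833214845081
cup_mouth [280.8 126.5] 0.97 [0.5741 0.3165 0.085 ]
cup_mouth [280. 127.] [63. 64.] 0.93 [0.5731 0.3165 0.085 ] [ 0.06793618 -0.00031804  0.162412  ]
tumbler_mid [280.7 247.5] 0.55 [0.5313 0.2613 0.2234]
tumbler_mid [280. 269.] [123. 135.] 0.93 [0.5222 0.2499 0.2234] [-0.01591465  0.0001179   0.02399994]
```

View pics/w3.png

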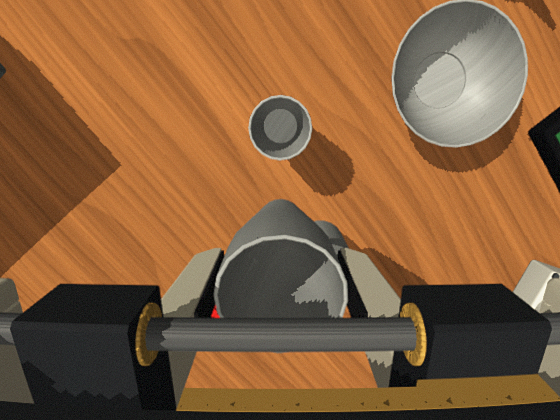

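The cup's rim is centred at about (280.5,127.5), straight ahead. The held tumbler's rim has its top edge at (281,236) and its sides at 215 and 348. Next I check the tumbler's offset in the hand from these rim edges.

```bash
python3 - <<'E'
from h import *
c=cam("wrist"); o=bot.get_obs()
Rm=R.from_euler('xyz',o['ee_rot']).as_matrix(); t=lambda xy,z:np.round(Rm.T@(atz(c,xy,z)-o['tcp_pos']),4)
z=o['tcp_pos'][2]+.0355
for xy in ((281.5,236),(215,290),(348.5,290)): print(t(xy,z))
z=o['tcp_pos'][2]-.0845
for xy in ((280,199),(281,199)): print('foot front edge',t(xy,z))
print('cup',t((280.5,127.5),.085),t((249,127.5),.085),t((312,127.5),.085),t((280.5,95.5),.085),t((280.5,159.5),.085))
E
```

```text
[ 0.0288  0.0008 -0.0355]
[ 0.0027 -0.0293 -0.0355]
[ 0.0026  0.0311 -0.0355]
foot front edge [ 0.0149 -0.0001  0.0845]
foot front edge [0.0149 0.0007 0.0845]
cup [0.0676 0.0003 0.1624] [ 0.0676 -0.0306  0.1624] [0.0676 0.0312 0.1624] [0.0976 0.0003 0.1624] [0.0362 0.0003 0.1624]
```

Tumbler upright in hand, offset −2 mm in tool x. The shift needed is x +0.069 m, y 0.

```bash
python3 -m creep '[[0.5,[0.6,0,0],[0,0,0]],[0.5,[1,0,0],[0,0,0]],[0.5,[0.8,0,0],[0,0,0]],[0.5,[0.37,0,0],[0,0,0]],[0.5,[0,0,0],[0,0,0]]]' && python3 -m creep '[[0.5,[0,0,0.5],[0,0,0]],[0.5,[0,0,0.8],[0,0,0]],[0.5,[0,0,0.7],[0,0,0]],[0.5,[0,0,0.4],[0,0,0]],[0.5,[0,0,0],[0,0,0]]]' && python3 -m creep '[[0.5,[0,0,0],[0,0,0]]]'
python3 - <<'E'
from h import *
s=cam("scene"); t=cam("top")
a=cv2.resize(s['color'][50:200,310:430],None,fx=4,fy=4,interpolation=2)
b=cv2.resize(t['color'][170:260,90:170],None,fx=4,fy=4,interpolation=2)
im=np.zeros((600,800,3),np.uint8); im[:,:480]=a; im[:360,480:]=b
cv2.imwrite('pics/above.png',im[:,:,::-1]); o=bot.get_obs(); print(o['tcp_pos'],o['ee_rot'],o['force'])
E
```

```text
clock: 11.15
tcp_pos: [0.574, 0.3185, 0.2469]
ee_rot: [-3.141, 0.001, 0.915]
force: [0.2, -0.9, -2.4]
finger_gap: 0.676
grip_force: 15.0
clock: 11.78
tcp_pos: [0.5735, 0.3179, 0.1864]
ee_rot: [-3.141, 0.001, 0.915]
force: [1.0, 0.3, -0.7]
finger_gap: 0.675
grip_force: 15.0
clock: 11.9
tcp_pos: [0.574, 0.3182, 0.188]
ee_rot: [3.141, -0.001, 0.915]
force: [0.1, -0.0, -1.7]
finger_gap: 0.673
grip_force: 15.0
[0.57400675 0.31819828 0.18813572] [ 3.14118717e+00 -9.22792817e-04  9.14769176e-01] [-0.46210223 -0.53507012 -0.63000333]
```

View pics/above.png

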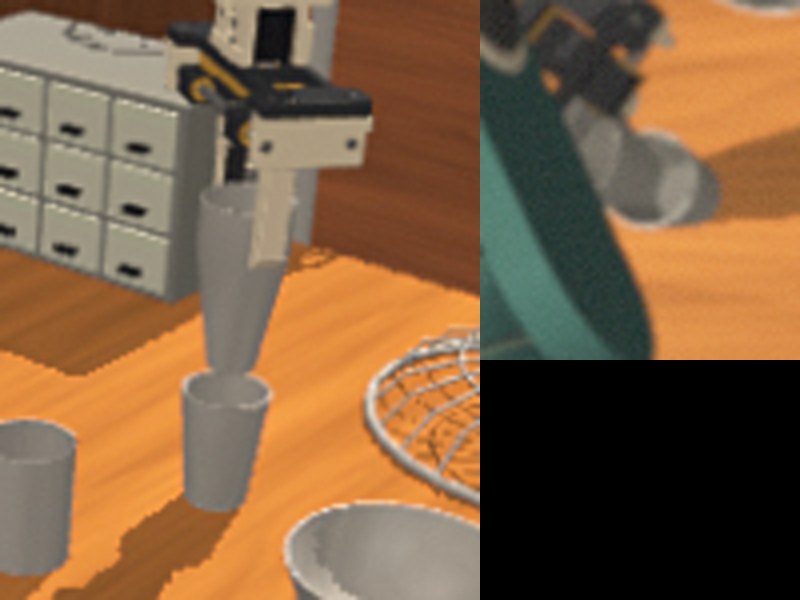

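The crop shows the tumbler foot at (232,368) just above and centred over the cup mouth at (227,388), upright. Lowering slowly.

```bash
python3 -m creep '[[0.5,[0,0,0.3],[0,0,0]],[0.5,[0,0,0.3],[0,0,0]],[0.5,[0,0,0.3],[0,0,0]],[0.5,[0,0,0.3],[0,0,0]],[0.5,[0,0,0.3],[0,0,0]]]' && python3 -m creep '[[0.5,[0,0,0.3],[0,0,0]],[0.5,[0,0,0.3],[0,0,0]],[0.5,[0,0,0.3],[0,0,0]],[0.5,[0,0,0.3],[0,0,0]],[0.5,[0,0,0.2],[0,0,0]]]' && python3 -m creep '[[0.5,[0,0,0.05],[0,0,0]],[0.5,[0,0,0.05],[0,0,0]],[0.5,[0,0,0],[0,0,0]]]'
```

```text
clock: 12.62
tcp_pos: [0.5737, 0.3181, 0.1493]
ee_rot: [-3.142, 0.0, 0.915]
force: [-0.9, -0.1, -1.3]
finger_gap: 0.673
grip_force: 15.0
clock: 13.25
tcp_pos: [0.5737, 0.3181, 0.1143]
ee_rot: [-3.141, 0.0, 0.915]
force: [1.0, 0.7, -1.2]
finger_gap: 0.676
grip_force: 15.0
clock: 13.62
tcp_pos: [0.5738, 0.3181, 0.1125]
ee_rot: [3.142, -0.0, 0.915]
force: [0.2, -1.3, -0.8]
finger_gap: 0.67
grip_force: 15.0
```

```bash
python3 - <<'E'
from h import *
F=[];
for i in range(4): bot.camera("top"); o=bot.get_obs(); F.append(np.r_[o['force'],o['wrist_torque']])
print(np.mean(F,0).round(2),o['tcp_pos'])
E
```

```text
[-0.13  0.08 -0.6  -0.01 -0.02  0.  ] [0.57382986 0.31811874 0.11256668]
```

```bash
python3 -m creep '[[0.5,[0,0,0.06],[0,0,0]],[0.5,[0,0,0.06],[0,0,0]],[0.5,[0,0,0.06],[0,0,0]],[0.5,[0,0,0.06],[0,0,0]],[0.5,[0,0,0],[0,0,0]]]' && python3 -m creep '[[0.5,[0,0,0.04],[0,0,0]],[0.5,[0,0,0.04],[0,0,0]],[0.5,[0,0,0],[0,0,0]]]'; python3 - <<'E'
from h import *
F=[];
for i in range(4): bot.camera("top"); o=bot.get_obs(); F.append(np.r_[o['force'],o['wrist_torque']])
print(np.mean(F,0).round(2),o['tcp_pos'])
E
```

```text
clock: 14.45
tcp_pos: [0.5737, 0.318, 0.1062]
ee_rot: [-3.141, 0.0, 0.915]
force: [0.4, -0.7, -0.8]
finger_gap: 0.677
grip_force: 15.0
clock: 14.82
tcp_pos: [0.5737, 0.318, 0.1043]
ee_rot: [-3.142, 0.0, 0.915]
force: [-0.4, -0.2, -0.9]
finger_gap: 0.676
grip_force: 15.0
[-0.32 -0.49 -1.96 -0.16 -0.01  0.01] [0.57377138 0.31806755 0.10440019]
```

```bash
cat > f.py <<'E'
from h import *
F=[]
for i in range(4): bot.camera("top"); o=bot.get_obs(); F.append(np.r_[o['force'],o['wrist_torque']])
print(np.mean(F,0).round(2),o['tcp_pos'].round(4))
E
Q='tcp_pos|force'
python3 -m creep '[[0.5,[0,0,0.04],[0,0,0]],[0.5,[0,0,0.02],[0,0,0]],[0.5,[0,0,0],[0,0,0]]]' |egrep $Q; python3 f.py
python3 -m creep '[[0.5,[0,0,0.03],[0,0,0]],[0.5,[0,0,0],[0,0,0]]]'|egrep $Q; python3 f.py
python3 -m creep '[[0.5,[0,0,0.02],[0,0,0]],[0.5,[0,0,0],[0,0,0]]]'|egrep $Q; python3 f.py
```

```text
tcp_pos: [0.5738, 0.3181, 0.1029]
force: [-0.8, -1.0, -1.5]
grip_force: 15.0
[ 0.23 -0.46 -0.69 -0.15 -0.01  0.03] [0.5738 0.3181 0.1029]
tcp_pos: [0.5738, 0.3181, 0.1023]
force: [-0.1, -0.8, 0.1]
grip_force: 15.0
[-0.62 -0.92  0.79 -0.2   0.03 -0.01] [0.5738 0.3181 0.1022]
tcp_pos: [0.5739, 0.3181, 0.1019]
force: [-0.5, -1.8, 3.6]
grip_force: 15.0
[-0.73 -1.28  4.07 -0.26  0.08 -0.01] [0.5739 0.3181 0.1018]
```

Contact at TCP z 0.102, within a millimetre of the expected seat. I'll ease off half a millimetre, let go, then rise clear.

```bash
python3 -m creep '[[0.5,[0,0,-0.02],[0,0,0]],[0.5,[0,0,0],[0,0,0]]]'; python3 -m creep '[[0.72,[0,0,0],[0,0,0]],[0.8,[0,0,0],[0,0,0]],[0.95,[0,0,0],[0,0,0]],[0.95,[0,0,0],[0,0,0]]]'
python3 - <<'E'
from h import *
c=cam("wrist"); s=cam("scene")
im=np.zeros((420,800,3),np.uint8); im[:,:560]=c['color']; im[:360,560:]=cv2.resize(s['color'][80:200,320:400],None,fx=3,fy=3,interpolation=2)
cv2.imwrite('pics/rel.png',im[:,:,::-1])
E
```

```text
clock: 16.75
tcp_pos: [0.5737, 0.318, 0.1019]
ee_rot: [-3.141, 0.0, 0.915]
force: [-0.3, -0.4, -0.1]
finger_gap: 0.672
grip_force: 15.0
clock: 17.25
tcp_pos: [0.5738, 0.3181, 0.1021]
ee_rot: [-3.142, -0.0, 0.915]
force: [-0.4, -0.1, -0.9]
finger_gap: 0.937
grip_force: 0.0
```

View pics/rel.png

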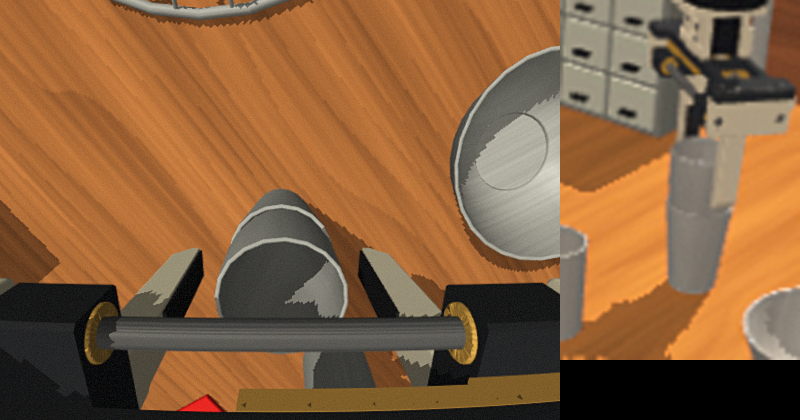

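The view shows the tumbler upright in the cup, its rim at about (282,290), with the fingers clear on both sides at (195,260) and (368,260). Rising.

```bash
python3 -m creep '[[1,[0,0,-0.3],[0,0,0]],[1,[0,0,-0.6],[0,0,0]],[1,[0,0,-1],[0,0,0]],[1,[0,0,-1],[0,0,0]],[1,[0,0,-1],[0,0,0]]]'; python3 -m creep '[[1,[-0.7,0,-0.7],[0,0,0]],[1,[-1,0,0],[0,0,0]],[1,[-1,0,0],[0,0,0]],[1,[-0.5,0,0],[0,0,0]],[1,[0,0,0],[0,0,0]]]'
python3 - <<'E'
from h import *
c=cam("wrist"); s=cam("scene")
im=np.zeros((420,800,3),np.uint8); im[:,:560]=c['color']; im[:360,560:]=cv2.resize(s['color'][80:200,320:400],None,fx=3,fy=3,interpolation=2)
cv2.imwrite('pics/end.png',im[:,:,::-1])
E
```

```text
clock: 17.98
tcp_pos: [0.5738, 0.3181, 0.2018]
ee_rot: [3.141, -0.001, 0.915]
force: [0.2, 1.0, 0.2]
finger_gap: 1.002
grip_force: 0.0
clock: 18.6
tcp_pos: [0.525, 0.2545, 0.2181]
ee_rot: [3.141, -0.001, 0.914]
force: [0.3, 0.2, 0.3]
finger_gap: 1.002
grip_force: 0.0
```

View pics/end.png

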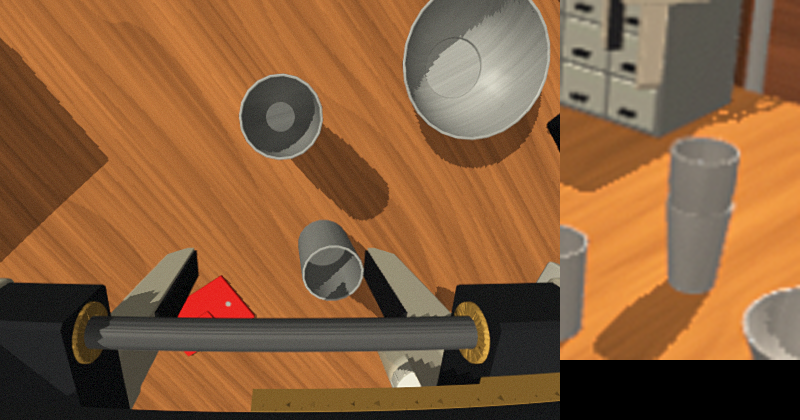

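The tumbler sits upright and concentric in the standing cup, with its rim at (281,117) and foot at (280,117), and the arm is clear of everything.

```bash
python3 -c "
from station import bot
print(bot.sign_off())"
```

```text
the job is handed in; nothing more can be done
None
```

The steel tumbler is in the tapered cup, upright and released after light contact (about 5 N), and the job was handed in at about 19 s; sign-off gave no verdict, and I did not re-measure the two straight-sided pots, which the arm never reached for.

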